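# Hold the field probe over the red coil

### The job

Open the lid of the grey instrument case until it rests back on its stop and leave it open, then take out the field probe and carry it over the things on the desk to the radio chassis. Finish while still holding it, upright and still, centred about 10 mm above the coil with the red ends, with the long side of its blue head along the coil, and never let it touch the coil. Leave everything else where it stands.

Things in the scene. Friction and masses are not known exactly. Their poses are not given: they have to be found in the camera images.
- lid (a joint): hinge angle of the case lid, rad: 0 shut, grows as it opens, 1.85 is its stop. The lid falls shut by itself below about 1.0 and falls gently open onto its stop beyond about 1.2; it weighs about 300 g and has no latch
- lid_hinge (a point): middle of the hinge line of the grey instrument case, on its rear upper rim 45 mm above the table. Axes turn with the lid; with the lid shut, x points from the front of the case to its rear (away from the robot), y is along the hinge line, z up. The case is fixed to the desk: lower box 150 (x) x 200 (y) x 45 mm, walls and floor 6 mm, reaching from the hinge 150 mm to the front; the lid is a 56 mm deep shell of the same outline
- lid_pull (a point): centre of the orange T-pull on top of the lid near its front: a round bar 18 mm in diameter and 36 mm long, parallel to the hinge line, on a 12 mm post; its centre is 30 mm above the lid's top, 125 mm in front of and 86 mm above the hinge line when shut. It can be pinched over its two ends, and then turns freely between the fingers
- probe_center (a point): centre (half-way up) of the wireless field probe, which stands upright on the floor of the case (under the lid), about 150 g. Blue sensing head 60 (x) x 34 (y) x 16 mm at the bottom, on it a yellow upright handle 30 (x) x 22 (y) mm reaching from 16 to 86 mm above the underside. This point is 43 mm above the underside. x runs along the head's long side, z up
- coil_red_top (a point): middle of the top of the copper coil with RED end plates, fixed on the radio chassis: 50 (x, its winding axis) x 30 (y) x 30 mm high, top 64 mm above the table. x along the winding axis, z up
- coil_white_top (a point): the same point of the other coil, alike but with WHITE end plates; not the one to measure. The two coils are about 110 to 120 mm apart on one board
- chassis: open radio chassis fixed to the desk, aluminium with a green circuit board, 200 (x) x 230 (y) x 34 mm; parts at its corners stand up to 64 mm above the table. Origin under its centre
- meter: blue meter box standing between case and chassis, 70 (x) x 100 (y) x 105 mm high, loose; origin under its centre
- key: morse paddle key on a chromed round base 72 mm in diameter, 70 mm high with its paddles, loose; origin under its base
- mug: blue mug, 76 mm wide, 85 mm high, loose; origin under its centre
- mic: desk microphone on a round foot 80 mm wide, 135 mm high, loose; origin under its foot
- screwdriver: red-handled screwdriver lying on the desk along its x, about 200 mm long, loose
- battery: black spare battery 50 x 20 x 28 mm lying in the case beside the probe, loose; origin under its centre

How it is judged:
On the way, in this order (a step that is already met when the one before it is completed fails the run):
1. the lid has been opened onto its stop (value of joint lid above 1.75 rad), for 0.2 s.
2. the probe has been lifted clear of the case (z of probe_center in the frame of case above 0.11 m and contact force between the fingers and probe above 1 N), for 0.1 s.
At the end, for the whole second after the job is handed in: Gripper holds the probe still, underside 3 to 18 mm above the red-ended coil, touching neither coil nor chassis, centre within 10 mm horizontally, long side within 0.15 rad of the coil axis (either way round), upright within 0.12 rad; lid still open beyond 1.7 rad (z of probe_center in the frame of coil_red_top between 0.046 and 0.061 m and horizontal distance between probe_center and coil_red_top below 0.01 m and angle between the x axis of probe_center and the x axis of coil_red_top, either way round below 0.15 rad and angle between probe_center's own z axis and vertical below 0.12 rad and linear speed of probe below 0.02 m/s and contact force between the fingers and probe above 1 N and contact force between probe and coil_red below 0.1 N and contact force between probe and chassis below 0.1 N and value of joint lid above 1.7 rad); the arm keeps its last pose, push and grip.
It fails at once if the probe touches the red-ended coil (contact force between probe and coil_red above 0.3 N).
It fails at once if the meter, key, mug, microphone or screwdriver is moved over 20 mm, or the battery over 30 mm (distance of any of meter, key, mug, mic, screwdriver from where it was at the start of the episode above 0.02 m or distance of battery from where it was at the start of the episode above 0.03 m).
It also fails if it takes over 59 s, if anything falls off the work surface, if the arm or the gripper's body presses on something with over 40 N, if the wrist force passes 120 N, or if a joint passes its speed limit or range.

### The arm

A 7-joint arm with a two-finger parallel gripper is mounted at the origin on the work surface. World frame = base frame: x ahead of the robot, y to its left, z up, the work surface at z = 0. Lengths are in m, angles in rad, forces in N, time in s.
With the tool pointing down it reaches from about 0.4 to 0.85 m from the base axis. Payload 4.4 kg.
Tool frame: the origin (TCP) lies midway between the tips of the shut fingers; the grasp point (between the pads) lies 19 mm behind it (ctrl.hold_point_z is the distance from the TCP to the grasp point, in m); z points along the fingers, y is the direction in which the jaws open and shut (so a half turn about z gives the same grasp; the last joint's range is limited). The gripper opens to 94 mm and grips with 3 to 60 N. Pads are 16 mm wide; open, the fingers measure 119 mm over their backs; the gripper's body (75 mm by 177 mm) begins 78 mm behind the grasp point.
Start: joints at [-1.415, 0.628, 0.038, 1.517, -0.027, 0.996, -0.02], TCP at [0.143, 0.634, 0.205] pointing down, gripper open.
Joint ranges: [-3.06, 3.06], [-0.37, 2.12], [-1.25, 1.32], [0.18, 2.47], [-1.1, 4.24], [0.23, 1.98], [-2.94, 2.94]. Speed limits (rad/s): [2.57, 2.57, 3.14, 3.14, 3.14, 3.14, 3.14].

### API

Orientations are given as a rotation vector (axis times angle).
In Python, from rig import ctrl gives the robot as it stands. The module is installed in compiled form; this text tells all that it offers.
- The arm moves only by the shell command python3 -m jog 'ROWS' [FORCE]. ROWS is text: rows parted by semicolons, each of 7 numbers parted by spaces: the turn, a rotation vector about the tool's x, y, z in degrees, then the shift along the tool's x, y, z in m, then the finger opening in m, from 0 to 0.094. In form: rx ry rz x y z gripper; .... A call has 1 to 12 rows; each row shifts and turns the commanded pose from where the row before left it, along the tool's axes as they then stand; what a row does not reach is not made up. A row lasts 1/10 s, in which the tool goes at most 50 mm and 8.59 degrees, less where a joint would pass 70% of its speed; a pose out of reach is approached as far as the arm can. A call with a gripper value outside its range is refused whole. The fingers move at their own pace and stop on an object; FORCE is the grip in N (left out, the last holds). Time passes only in rows, so rows that do not move let the fingers close. It gives the time, the measured TCP pose, the force and the opening at its end, in the units of the state.
- ctrl.get_obs(): the state, without advancing time (a new reading comes with each control period).
- ctrl.grab_frame(name): name is "side" or "top"; returns (picture, depth): 420x560x3 uint8, red, green, blue; 420x560 float32, m along the optical axis (not along the pixel's ray), 0 where there is no reading.
- ctrl.calibration(name): a dict with "fx", "fy", "cx", "cy" (pixels), "camera_from_world" (4x4, takes a point from world to camera coordinates). Camera axes: x right, y down, z forward; pixel columns grow to the right and rows downward; lengths in m; the calibration is good to about 2 mm. A picture is of the moment at which its call begins. calibration takes no time and is no camera call.
- ctrl.sign_off(): hands the job in, once; it reports no verdict.
The state is a dict: "time_s": time; "joint_pos": joint angles; "joint_velocities": joint speeds; "joint_efforts": joint torques, N m; "ee_pos": TCP position; "eef_rot": TCP orientation; "contact_force": force on the tool from outside, world axes, zero at the start; "wrist_torque": the same for the moment, N m; "width": finger opening in m.
Only numpy, scipy, OpenCV 4.12 (cv2) and the standard library are available. Lean on these libraries where they do the work, as an engineer would, in place of code of your own. Each camera call takes 0.05 s, during which the arm holds its last target.

## Working session

There is one attempt and no reset: what is moved stays moved. The work goes in short steps, Python scripts to look and compute and a shell command to move; the robot and the scene stay as the last step left them, time stands still between calls to the robot, and variables do not carry over. Pictures are saved under pics/ and viewed, and the job is handed in when it is done.

```bash
mkdir -p pics; cat > h.py <<'E'
import numpy as np, cv2
from rig import ctrl
from scipy.spatial.transform import Rotation as R
def grab(n,tag):
    p,d=ctrl.grab_frame(n); cv2.imwrite(f'pics/{tag}.png',p[:,:,::-1]); np.savez(f'pics/{tag}.npz',p=p,d=d); return p,d
def pts(n,d):
    c=ctrl.calibration(n); v,u=np.mgrid[:d.shape[0],:d.shape[1]]
    P=np.stack([(u-c['cx'])/c['fx']*d,(v-c['cy'])/c['fy']*d,d],-1)
    T=np.linalg.inv(c['camera_from_world']); W=P@T[:3,:3].T+T[:3,3]; W[d==0]=np.nan; return W
def proj(n,X):
    c=ctrl.calibration(n); T=c['camera_from_world']; q=T[:3,:3]@np.array(X)+T[:3,3]
    return c['fx']*q[0]/q[2]+c['cx'],c['fy']*q[1]/q[2]+c['cy']
def st():
    o=ctrl.get_obs(); print('t',round(o['time_s'],2),'p',np.round(o['ee_pos'],4),'R',np.round(R.from_rotvec(o['eef_rot']).as_matrix(),3).tolist(),'F',np.round(o['contact_force'],1),'w',round(float(o['width']),4)); print('q',np.round(o['joint_pos'],3)); return o
E
python3 - <<'E'
from h import *
st()
for n in('side','top'):
    grab(n,n+'0'); c=ctrl.calibration(n); print(n,c['fx'],np.round(np.linalg.inv(c['camera_from_world']),3).tolist())
E
```

```text
t 0.0 p [0.1428 0.6334 0.2046] R [[-0.976, 0.22, -0.0], [0.22, 0.976, -0.002], [-0.0, -0.002, -1.0]] F [0.5 0.  0.1] w 0.0937
q [-1.415  0.629  0.038  1.518 -0.027  0.996 -0.02 ]
side 441.25116957209843 [[-0.995, -0.034, 0.092, 0.492], [-0.096, 0.488, -0.868, 1.053], [-0.015, -0.872, -0.489, 0.716], [0.0, 0.0, 0.0, 1.0]]
top 443.7651328983836 [[-0.003, -0.983, 0.185, 0.377], [-1.0, 0.006, 0.015, -0.029], [-0.016, -0.185, -0.983, 1.356], [0.0, 0.0, 0.0, 1.0]]
```

View pics/side0.png

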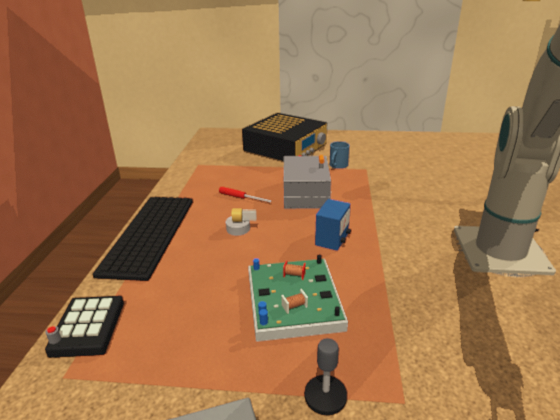

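View pics/top0.png

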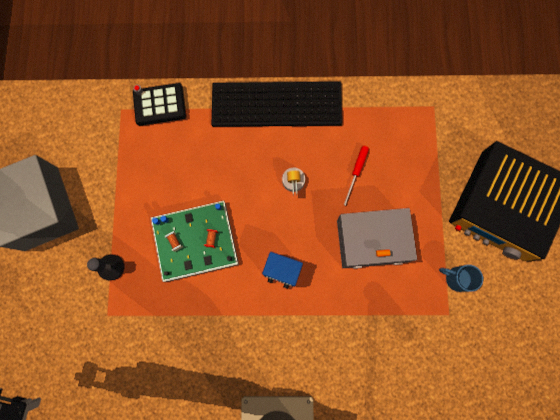

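The top view shows the case at (378,238) with its orange pull at (384,253), the chassis at (195,242) with the red coil near (211,238) and the white one near (174,241). The meter is at (283,270), the key at (293,180), the screwdriver at (357,175) and the mug at (465,277).

```bash
python3 - <<'E'
from h import *
D=np.load('pics/top0.npz'); p,d=D['p'],D['d']; W=pts('top',d)
S=np.load('pics/side0.npz'); WS=pts('side',S['d'])
hsv=cv2.cvtColor(p,cv2.COLOR_RGB2HSV)
def fit(mask,name,W=W):
    q=W[mask]; q=q[~np.isnan(q[:,0])]
    r=cv2.minAreaRect((q[:,:2]*1000).astype(np.float32)); print(name,len(q),'med',np.round(np.median(q,0),4),'z',np.round(np.percentile(q[:,2],[2,50,98]),4),'rect mm',np.round(r[0],1),np.round(r[1],1),round(r[2],1)); 
box=lambda u0,u1,v0,v1:(np.add.outer(np.zeros(420),np.arange(560))>=u0)&(np.add.outer(np.zeros(420),np.arange(560))<u1)&(np.add.outer(np.arange(420),np.zeros(560))>=v0)&(np.add.outer(np.arange(420),np.zeros(560))<v1)
z=W[:,:,2]; h,s,v=[hsv[:,:,i] for i in range(3)]
fit(box(325,430,195,280)&(z>.09)&(z<.108)&(s<60),'lid')
fit(box(370,400,240,265)&(z>.115),'pull')
fit(box(200,225,222,255)&(z>.045),'redcoil')
fit(box(162,190,225,258)&(z>.045),'whitecoil')
fit(box(145,245,195,285)&(z>.022)&(z<.045),'chassis')
fit(box(260,310,245,290)&(z>.09),'meter')
fit(box(275,310,160,200)&(z>.01),'key')
fit(box(440,490,260,300)&(z>.06),'mug')
fit(box(80,130,245,285)&(z>.02),'mic')
fit(box(340,375,140,210)&(z>.005),'screwdr')
for n,b,im in (('coils',(145,245,195,285),p),('case',(330,425,195,280),p)):
    c=im[b[2]:b[3],b[0]:b[1]]; cv2.imwrite(f'pics/{n}.png',cv2.resize(c,None,fx=6,fy=6,interpolation=cv2.INTER_CUBIC)[:,:,::-1])
c=S['p'][255:340,240:350]; cv2.imwrite('pics/coilss.png',cv2.resize(c,None,fx=6,fy=6,interpolation=cv2.INTER_CUBIC)[:,:,::-1])
E
```

```text
lid 2801 med [ 0.5497 -0.2931  0.1024] z [0.0972 0.1024 0.1069] rect mm [ 551.3 -289.2] [146.5 198.4] 4.8
pull 91 med [ 0.5029 -0.2938  0.1388] z [0.1279 0.1388 0.1442] rect mm [ 503.7 -294.4] [17.  36.4] 0.9
redcoil 149 med [0.5564 0.1931 0.0609] z [0.0511 0.0609 0.0672] rect mm [557.2 194.4] [29.6 49.8] 81.0
whitecoil 160 med [0.5489 0.3045 0.0604] z [0.0487 0.0604 0.0669] rect mm [548.8 305.2] [51.3 28.5] 30.9
chassis 4545 med [0.5493 0.248  0.0348] z [0.0278 0.0348 0.0416] rect mm [555.  251.1] [201.7 231.1] 13.0
meter 891 med [ 0.4631 -0.0167  0.1056] z [0.0998 0.1056 0.111 ] rect mm [463.9 -17.4] [99.9 71. ] 70.4
key 445 med [ 0.7361 -0.0514  0.0336] z [0.0185 0.0336 0.0731] rect mm [735.  -50.4] [92.3 76. ] 2.0
mug 325 med [ 0.4428 -0.534   0.0779] z [0.0612 0.0779 0.0896] rect mm [ 435.  -534.3] [74.6 96. ] 9.3
mic 321 med [0.4748 0.5002 0.1208] z [0.0202 0.1208 0.1394] rect mm [474.4 512.2] [56.2 59.9] 54.8
screwdr 603 med [ 0.7791 -0.255   0.0121] z [0.0051 0.0121 0.0298] rect mm [ 762.8 -253.4] [108.4 226.7] 88.4
```

View pics/coils.png

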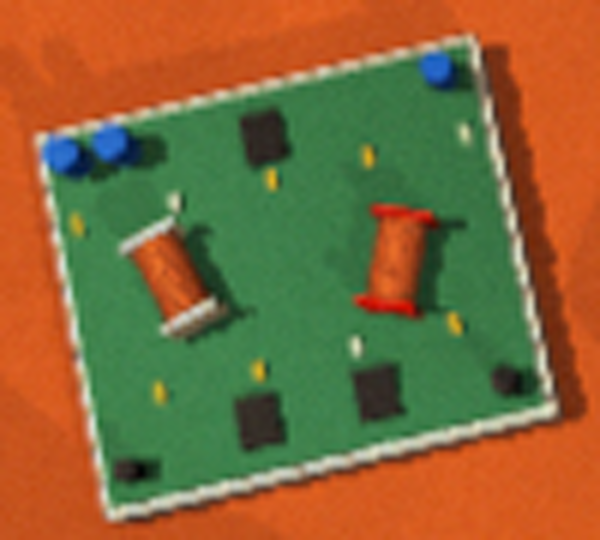

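View pics/case.png

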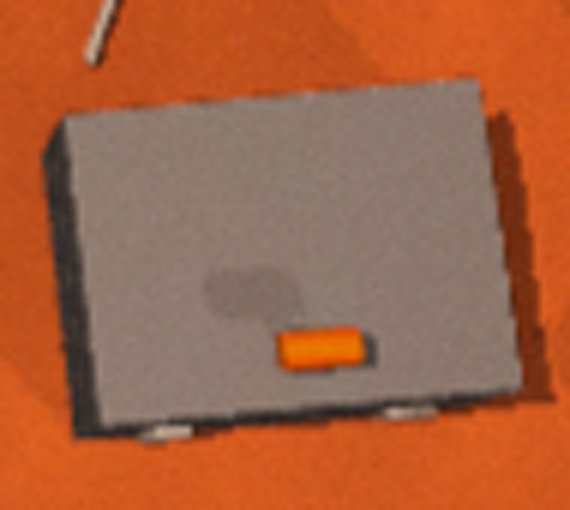

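View pics/coilss.png

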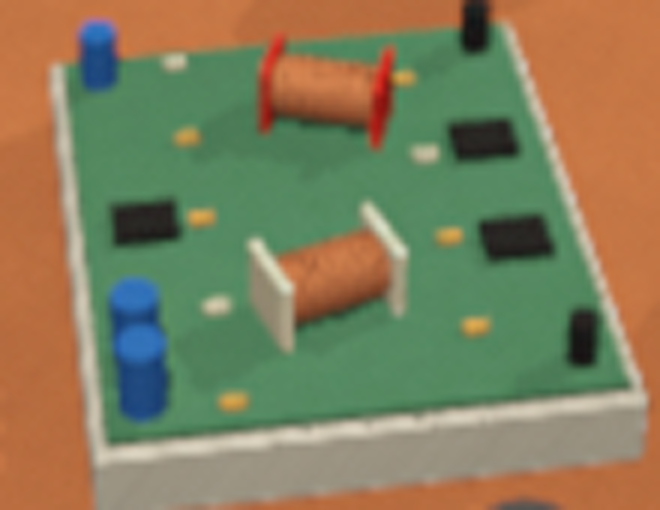

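The red coil is at about (0.557, 0.194) with its axis at yaw -9°. The case yaw is +4.8°, with the pull at (0.503,-0.294). First I turn the jaws parallel to the hinge and go round.

```bash
python3 -m jog '0 0 -5.8 0 0 -0.02 0.094; 0 0 -5.8 0 0 -0.02 0.094; 0 0 -5.8 0 0 -0.02 0.094; 0 0 0 -0.04 -0.03 0 0.094; 0 0 0 -0.04 -0.03 0 0.094; 0 0 0 -0.04 -0.03 0 0.094; 0 0 0 -0.04 -0.03 0 0.094; 0 0 0 -0.04 -0.03 0 0.094; 0 0 0 -0.04 -0.03 0 0.094; 0 0 0 -0.04 -0.03 0 0.094; 0 0 0 -0.04 -0.03 0 0.094; 0 0 0 -0.03 -0.03 0 0.094'; python3 -c "
from h import *
st()"
```

```text
time_s: 1.3
ee_pos: [0.5163, 0.3915, 0.2649]
eef_rot: [-0.126, 3.139, -0.001]
contact_force: [0.4, 1.0, -0.7]
width: 0.0935
t 1.3 p [0.5163 0.3915 0.2649] R [[-0.997, -0.08, 0.0], [-0.08, 0.997, -0.001], [-0.0, -0.001, -1.0]] F [ 0.4  1.  -0.7] w 0.0935
q [-0.689  0.573 -0.007  1.446  0.005  1.123  0.955]
```

```bash
python3 -m jog '0 0 0 0.004 -0.045 0 0.094; 0 0 0 0.005 -0.045 0 0.094; 0 0 0 0.004 -0.045 0 0.094; 0 0 0 0.005 -0.045 0 0.094; 0 0 0 0.004 -0.045 0 0.094; 0 0 0 0.005 -0.045 0 0.094; 0 0 0 0.004 -0.045 0 0.094; 0 0 0 0.005 -0.045 0 0.094; 0 0 0 0.004 -0.045 0 0.094; 0 0 0 0.005 -0.045 0 0.094; 0 0 0 0.004 -0.045 0 0.094; 0 0 0 0.005 -0.045 0 0.094' && python3 -m jog '0 0 0 0.004 -0.045 0 0.094; 0 0 0 0.005 -0.045 0 0.094; 0 0 0 0.005 -0.045 0 0.094; 0 0 0 0 0 0 0.094;0 0 0 0 0 0 0.094'; python3 -c "
from h import *
st();grab('side','s1');grab('top','t1')"
```

```text
time_s: 2.5
ee_pos: [0.5037, -0.1507, 0.2653]
eef_rot: [0.129, -3.139, -0.0]
contact_force: [1.6, 0.8, -0.6]
width: 0.094
time_s: 3.0
ee_pos: [0.5006, -0.2854, 0.2648]
eef_rot: [0.124, -3.138, -0.001]
contact_force: [0.1, 0.5, 0.7]
width: 0.0942
t 3.0 p [ 0.5006 -0.2854  0.2648] R [[-0.997, -0.079, -0.001], [-0.079, 0.997, 0.001], [0.001, 0.001, -1.0]] F [0.1 0.5 0.7] w 0.0942
q [ 0.393  0.462  0.117  1.653 -0.061  1.031  2.178]
```

```bash
python3 -m jog '0 0 0 -0.002 -0.009 0.02 0.094; 0 0 0 0 0 0.04 0.094; 0 0 0 0 0 0.04 0.094; 0 0 0 0 0 0.03 0.094;0 0 0 0 0 0.02 0.094;0 0 0 0 0 0 0.094' ; python3 -c "
from h import *
st();p,d=grab('side','s2');
c=p[140:220,270:370]; cv2.imwrite('pics/s2c.png',cv2.resize(c,None,fx=6,fy=6,interpolation=cv2.INTER_CUBIC)[:,:,::-1])"
```

```text
time_s: 3.7
ee_pos: [0.5028, -0.2901, 0.1129]
eef_rot: [0.133, -3.134, -0.006]
contact_force: [0.6, 0.8, 0.6]
width: 0.0939
t 3.7 p [ 0.5028 -0.2901  0.1129] R [[-0.996, -0.085, -0.005], [-0.085, 0.996, 0.004], [0.005, 0.004, -1.0]] F [0.6 0.8 0.6] w 0.0939
q [ 0.418  0.65   0.09   1.801 -0.086  0.701  2.212]
```

View pics/s2c.png

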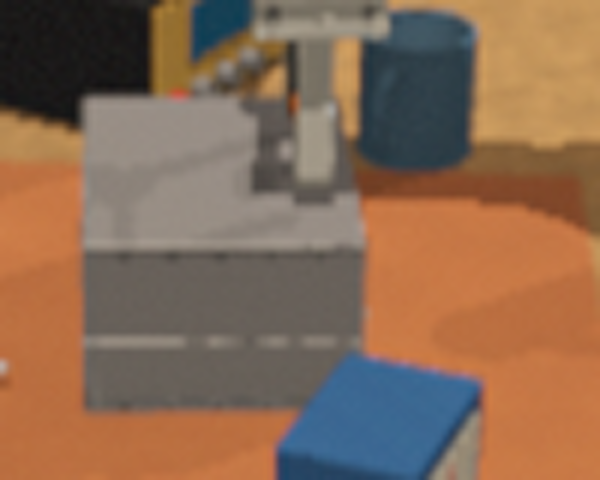

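The fingers straddle the pull; the near finger is at (315,150) in the crop. I nudge 4 mm and close.

```bash
python3 -m jog '0 0 0 0 -0.004 0 0.06; 0 0 0 0 0 0 0.03;0 0 0 0 0 0 0.02;0 0 0 0 0 0 0.02;0 0 0 0 0 0 0.02;0 0 0 0 0 0 0.02' 30; python3 -c "
from h import *
st()"
```

```text
time_s: 4.35
ee_pos: [0.5044, -0.2975, 0.1157]
eef_rot: [-0.129, 3.139, -0.0]
contact_force: [-0.6, -0.1, -0.5]
width: 0.0495
t 4.35 p [ 0.5044 -0.2975  0.1157] R [[-0.997, -0.082, 0.0], [-0.082, 0.997, -0.0], [-0.0, -0.0, -1.0]] F [-0.6 -0.1 -0.5] w 0.0495
q [ 0.427  0.649  0.092  1.791 -0.086  0.705  2.218]
```

```bash
python3 -m jog '0 0 0 0 0 0 0.02;0 0 0 0 0 0 0.02;0 0 0 0 0 0 0.02;0 0 0 0 0 0 0.02;0 0 0 0 0 0 0.02' ; python3 -c "
from h import *
st()
# arc in tool axes
r=np.hypot(.125,.086);a=np.arctan2(.086,.125)
P=lambda t:np.array([-r*np.cos(a+t),r*np.sin(a+t)])
T=np.linspace(0,1.35,19)
for i in range(18):
  dx,dz=P(T[i+1])-P(T[i]); print(round(T[i+1],3),'x',round(-dx,4),'z',round(-dz,4))"
```

```text
time_s: 4.85
ee_pos: [0.5041, -0.295, 0.1154]
eef_rot: [0.13, -3.138, -0.006]
contact_force: [-0.8, 5.6, 3.3]
width: 0.0357
t 4.85 p [ 0.5041 -0.295   0.1154] R [[-0.997, -0.083, -0.001], [-0.083, 0.997, 0.003], [0.001, 0.004, -1.0]] F [-0.8  5.6  3.3] w 0.0357
q [ 0.426  0.649  0.09   1.792 -0.087  0.707  2.218]
0.075 x -0.0068 z -0.0091
0.15 x -0.0075 z -0.0086
0.225 x -0.0081 z -0.008
0.3 x -0.0087 z -0.0074
0.375 x -0.0092 z -0.0067
0.45 x -0.0097 z -0.006
0.525 x -0.0101 z -0.0053
0.6 x -0.0105 z -0.0045
0.675 x -0.0108 z -0.0037
0.75 x -0.011 z -0.0029
0.825 x -0.0112 z -0.002
0.9 x -0.0113 z -0.0012
0.975 x -0.0114 z -0.0003
1.05 x -0.0114 z 0.0005
1.125 x -0.0113 z 0.0014
1.2 x -0.0112 z 0.0022
1.275 x -0.011 z 0.003
1.35 x -0.0107 z 0.0038
```

The bar is pinched at 35.7 mm. Now I follow the arc.

```bash
python3 -m jog '0 0 0 -0.007 0 -0.009 0.02;0 0 0 -0.0075 0 -0.0085 0.02;0 0 0 -0.008 0 -0.008 0.02;0 0 0 -0.0085 0 -0.0075 0.02;0 0 0 -0.009 0 -0.0065 0.02;0 0 0 -0.0095 0 -0.006 0.02;0 0 0 -0.01 0 -0.0055 0.02;0 0 0 -0.0105 0 -0.0045 0.02;0 0 0 -0.011 0 -0.0035 0.02'; python3 -c "
from h import *
st();grab('side','s3')"
```

```text
time_s: 5.75
ee_pos: [0.584, -0.2882, 0.1737]
eef_rot: [0.13, -3.134, -0.007]
contact_force: [-1.7, 6.2, -3.3]
width: 0.0361
t 5.75 p [ 0.584  -0.2882  0.1737] R [[-0.997, -0.083, -0.005], [-0.083, 0.997, 0.004], [0.005, 0.004, -1.0]] F [-1.7  6.2 -3.3] w 0.0361
q [ 0.354  0.668  0.106  1.542 -0.083  0.942  2.141]
```

View pics/s3.png

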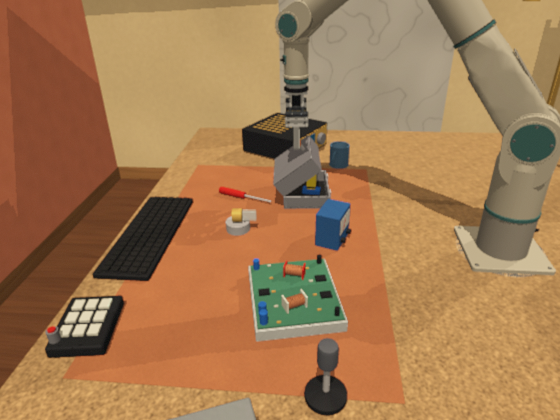

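The lid is lifting, now about 40° open, and the yellow handle is visible under it at (311,180). I continue the arc.

```bash
python3 -m jog '0 0 0 -0.011 0 -0.003 0.02;0 0 0 -0.011 0 -0.002 0.02;0 0 0 -0.0115 0 -0.001 0.02;0 0 0 -0.0115 0 -0.0005 0.02;0 0 0 -0.0115 0 0.0005 0.02;0 0 0 -0.0115 0 0.0015 0.02;0 0 0 -0.011 0 0.002 0.02;0 0 0 -0.011 0 0.003 0.02;0 0 0 -0.0105 0 0.004 0.02;0 0 0 0 0 0 0.02'; python3 -c "
from h import *
st();grab('side','s4')"
```

```text
time_s: 6.8
ee_pos: [0.6872, -0.2795, 0.1699]
eef_rot: [-0.132, 3.138, 0.005]
contact_force: [-0.2, 5.3, 0.2]
width: 0.0356
t 6.8 p [ 0.6872 -0.2795  0.1699] R [[-0.996, -0.084, 0.001], [-0.084, 0.996, 0.003], [-0.001, 0.003, -1.0]] F [-0.2  5.3  0.2] w 0.0356
q [ 0.297  0.808  0.109  1.251 -0.093  1.087  2.071]
```

View pics/s4.png

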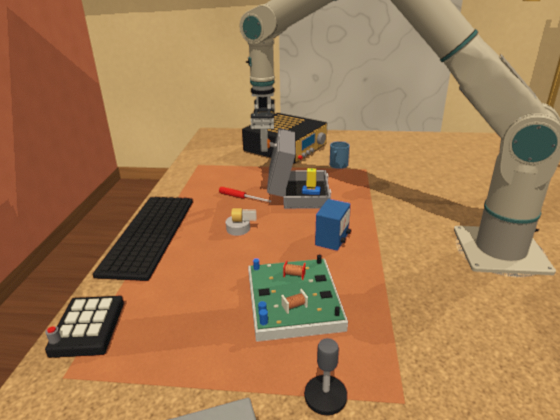

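```bash
python3 -m jog '0 0 0 -0.010 0 0.0045 0.02;0 0 0 -0.005 0 0.0025 0.02;0 0 0 0 0 0 0.05;0 0 0 -0.003 0 0 0.06;0 0 0 -0.03 0 -0.03 0.07;0 0 0 -0.03 0 -0.04 0.07;0 0 0 -0.005 0 -0.05 0.07;0 0 0 0 0 -0.05 0.07' ; python3 -c "
from h import *
st();grab('side','s5')"
```

```text
time_s: 7.65
ee_pos: [0.7682, -0.2769, 0.3342]
eef_rot: [0.128, -3.139, 0.004]
contact_force: [0.7, -0.2, -0.1]
width: 0.0702
t 7.65 p [ 0.7682 -0.2769  0.3342] R [[-0.997, -0.081, 0.0], [-0.081, 0.997, -0.002], [0.0, -0.002, -1.0]] F [ 0.7 -0.2 -0.1] w 0.0702
q [ 0.275  0.892  0.129  0.627 -0.098  1.625  2.003]
```

View pics/s5.png

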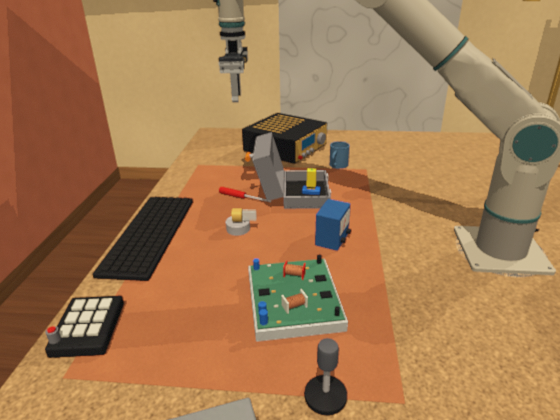

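```bash
python3 -m jog '0 0 0 0.04 0.03 0 0.07;0 0 0 0.04 0.03 0 0.07;0 0 0 0.04 0.03 0 0.07;0 0 0 0.03 0.03 0 0.08;0 0 0 0.03 0.03 0 0.09;0 0 0 0 0 0 0.094' ; python3 -c "
from h import *
st();
for n,b in (('top',(320,430,180,290)),('side',(220,350,120,220))):
  p,d=grab(n,n+'6')
  c=p[b[2]:b[3],b[0]:b[1]]; cv2.imwrite(f'pics/{n}6c.png',cv2.resize(c,None,fx=5,fy=5,interpolation=cv2.INTER_CUBIC)[:,:,::-1])"
```

```text
time_s: 8.3
ee_pos: [0.5796, -0.1427, 0.3341]
eef_rot: [0.131, -3.137, -0.003]
contact_force: [0.4, -0.6, -0.2]
width: 0.0903
t 8.3 p [ 0.5796 -0.1427  0.3341] R [[-0.996, -0.084, -0.002], [-0.084, 0.996, 0.002], [0.002, 0.002, -1.0]] F [ 0.4 -0.6 -0.2] w 0.0903
q [ 0.114  0.443  0.127  1.485 -0.059  1.22   1.904]
```

View pics/top6c.png

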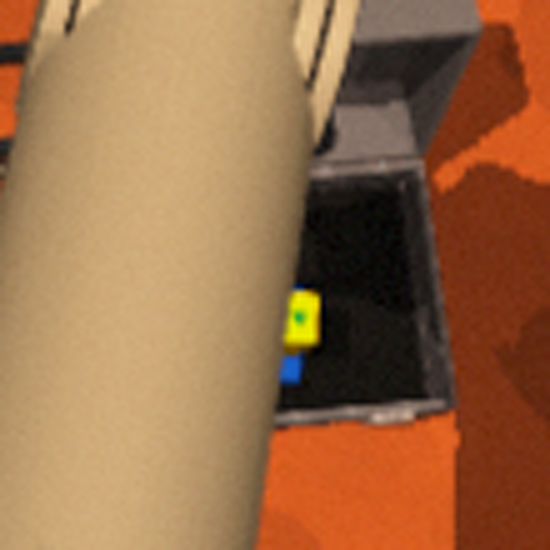

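View pics/side6c.png

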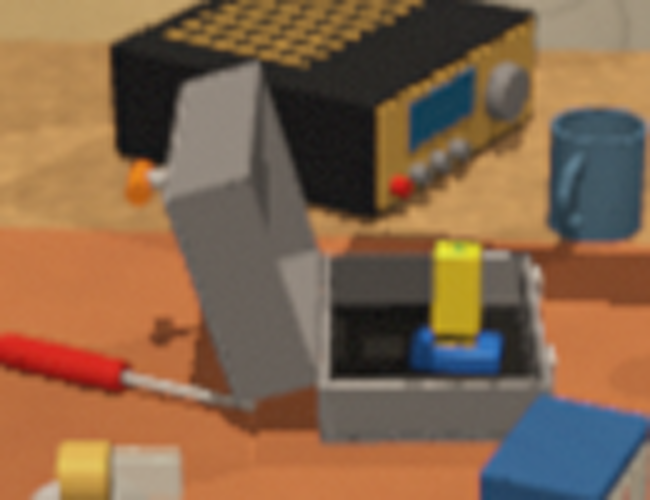

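The lid is open. In the top view the arm covers the case's left half, though the probe shows at (300,320) in the crop. I clear the view.

```bash
python3 -m jog '0 0 0 0.0 0.04 0 0.094;0 0 0 0.0 0.04 0 0.094;0 0 0 0.0 0.04 0 0.094;0 0 0 0.0 0.03 0 0.094;0 0 0 0 0 0 0.094' ; python3 -c "
from h import *
st();
for n,b in (('top',(320,430,180,290)),):
  p,d=grab(n,n+'7')
  c=p[b[2]:b[3],b[0]:b[1]]; cv2.imwrite(f'pics/{n}7c.png',cv2.resize(c,None,fx=5,fy=5,interpolation=cv2.INTER_CUBIC)[:,:,::-1])"
```

```text
time_s: 8.9
ee_pos: [0.5736, 0.0082, 0.3332]
eef_rot: [-0.137, 3.137, 0.003]
contact_force: [0.1, 0.4, -0.0]
width: 0.0942
t 8.9 p [0.5736 0.0082 0.3332] R [[-0.996, -0.087, 0.002], [-0.087, 0.996, 0.002], [-0.002, 0.002, -1.0]] F [ 0.1  0.4 -0. ] w 0.0942
q [-0.124  0.401  0.094  1.554 -0.042  1.186  1.636]
```

View pics/top7c.png

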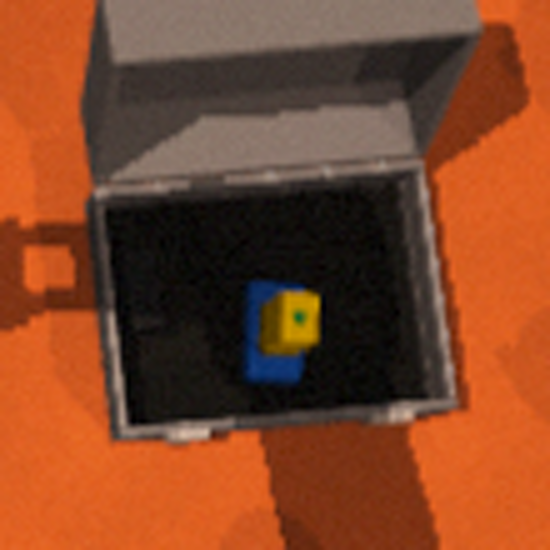

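The top view shows the probe's blue head with its long side along the image vertical at (275,335) in the crop, and the yellow handle top at (298,320). The dark battery is faint near (150,310).

```bash
python3 - <<'E'
from h import *
for n,tag,b in (('top','top7',(338,412,215,268)),('side','side6',(280,330,165,198))):
    D=np.load(f'pics/{tag}.npz');p,d=D['p'],D['d'];W=pts(n,d);hsv=cv2.cvtColor(p,cv2.COLOR_RGB2HSV)
    m=np.zeros(d.shape,bool);m[b[2]:b[3],b[0]:b[1]]=1
    h,s,v=[hsv[:,:,i] for i in range(3)]
    Y=m&(h>20)&(h<35)&(s>120); B=m&(h>100)&(h<130)&(s>120)
    for nm,M in(('handle top',Y&(W[:,:,2]>.078)),('yellow',Y),('blue',B&(W[:,:,2]>.012))):
        q=W[M]; r=cv2.minAreaRect((q[:,:2]*1000).astype(np.float32)); print(n,nm,len(q),np.round(q.mean(0),4),'zpct',np.round(np.percentile(q[:,2],[5,95]),3),'rect',np.round(r[0],1),np.round(r[1],1),round(r[2],1))
        print(q[:,:2].min(0),q[:,:2].max(0))
    if n=='top':
        for M in (Y,B):
            q=W[M]
        # battery: points inside case with height
        zz=W[:,:,2]; k=m&(zz>.022)&(zz<.045)&(s<130)&~B&~Y&(v<60)
        q=W[k]; print('batt?',len(q),np.round(np.median(q,0),3)); 
        vv,uu=np.where(k);print(np.unique(uu,return_counts=True))
        c=np.clip(p[215:268,335:412].astype(int)*5,0,255).astype(np.uint8);cv2.imwrite('pics/bright7.png',cv2.resize(c,None,fx=8,fy=8,interpolation=cv2.INTER_CUBIC)[:,:,::-1])
        zc=np.clip((zz[215:268,335:412])*2500,0,255).astype(np.uint8);cv2.imwrite('pics/z7.png',cv2.resize(zc,None,fx=8,fy=8,interpolation=cv2.INTER_NEAREST))
E
```

```text
top handle top 87 [ 0.533  -0.2942  0.0913] zpct [0.081 0.096] rect [ 534. -295.] [21.9 28.5] 86.0
[ 0.51957307 -0.30615917] [ 0.54787697 -0.28369439]
top yellow 220 [nan nan nan] zpct [nan nan] rect [ 549.8 -298. ] [ 75.5 198.3] 32.2
[nan nan] [nan nan]
top blue 125 [ 0.5317 -0.2892  0.0221] zpct [0.017 0.027] rect [ 538.2 -257.7] [107.7  67.4] 88.6
[ 0.50387466 -0.3121585 ] [ 0.57168943 -0.20462116]
batt? 198 [ 0.562 -0.215  0.034]
(array([338, 339, 340, 341, 342, 343, 344, 345, 346, 347, 348, 349, 350,
       351, 352, 354, 356, 357, 358, 363, 365, 366, 367, 368, 369, 370,
       371, 372, 374, 377, 378, 380, 381, 385, 386, 387, 388, 389, 390,
       391, 393, 396, 402, 403, 404, 405, 406, 407]), array([ 7,  8,  9,  1,  1,  2,  7, 13, 18, 17, 17, 17, 18, 12,  5,  1,  1,
        1,  1,  1,  1,  1,  1,  1,  2,  1,  1,  1,  1,  1,  1,  2,  1,  1,
        1,  1,  1,  1,  1,  1,  1,  1,  1,  3,  2,  2,  3,  6]))
side handle top 51 [ 0.53   -0.2902  0.0873] zpct [0.08  0.093] rect [ 529.5 -294.3] [30.4 25.8] 3.0
[ 0.51435874 -0.307453  ] [ 0.54465868 -0.28113836]
side yellow 201 [ 0.5317 -0.2975  0.0571] zpct [0.007 0.091] rect [ 533.7 -390.2] [ 36.4 224.5] 3.3
[ 0.51429722 -0.50153472] [ 0.55291003 -0.27836713]
side blue 85 [ 0.5286 -0.2847  0.0186] zpct [0.012 0.023] rect [ 531.7 -267.1] [93.9 59.8] 85.4
[ 0.4992211  -0.31604904] [ 0.56029228 -0.22096438]<stdin>:18: RuntimeWarning: invalid value encountered in cast
```

View pics/bright7.png

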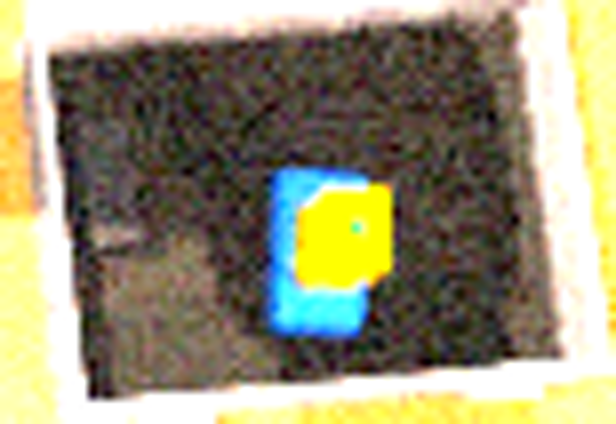

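View pics/z7.png

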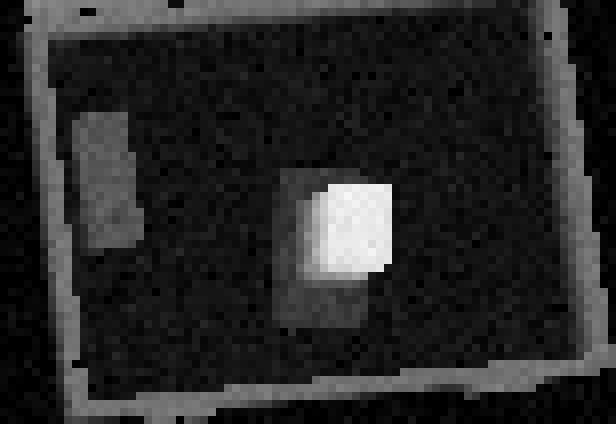

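```bash
python3 - <<'E'
from h import *
D=np.load('pics/top7.npz');p=D['p'];hsv=cv2.cvtColor(p,cv2.COLOR_RGB2HSV)
c=ctrl.calibration('top');T=np.linalg.inv(c['camera_from_world'])
def ray(u,v,z):
    r=T[:3,:3]@np.array([(u-c['cx'])/c['fx'],(v-c['cy'])/c['fy'],1]); return T[:3,3]+r*(z-T[2,3])/r[2]
K=8;u0,u1,v0,v1=360,392,228,262
big=cv2.resize(hsv[v0:v1,u0:u1],None,fx=1,fy=1)
def cont(lo,hi,z,nm):
    rgb=cv2.resize(p[v0:v1,u0:u1],None,fx=K,fy=K,interpolation=cv2.INTER_CUBIC); m=cv2.inRange(cv2.cvtColor(rgb,cv2.COLOR_RGB2HSV),lo,hi)
    cs,_=cv2.findContours(m,cv2.RETR_EXTERNAL,cv2.CHAIN_APPROX_NONE); q=max(cs,key=cv2.contourArea)[:,0]
    P=np.array([ray((a+.5)/K-.5+u0,(b+.5)/K-.5+v0,z)[:2]*1000 for a,b in q],np.float32)
    r=cv2.minAreaRect(P);print(nm,np.round(r[0],1),np.round(r[1],1),round(r[2],1))
    return q,P
q,P=cont((95,120,60),(130,255,255),.022,'blue')
# left edge line (max y side)
w=P[(P[:,0]>510)&(P[:,0]<555)]
xs=np.arange(512,552,2);ed=[(x,w[abs(w[:,0]-x)<1.5][:,1].max()) for x in xs]
vx,vy,x0,y0=cv2.fitLine(np.array(ed,np.float32),cv2.DIST_HUBER,0,.01,.01).ravel();print('edge yaw',np.degrees(np.arctan2(vy,vx)),'edge',x0,y0)
cont((20,200,215),(35,255,255),.092,'yellowtop')
cont((20,120,60),(35,255,255),.092,'yellow all')
# same check on red coil
E
```

```text
blue [ 533.9 -294.4] [34.  60.4] 87.0
edge yaw -4.2840114 edge 531.6 -277.81586Traceback (most recent call last):
  File "<stdin>", line 19, in <module>
  File "<stdin>", line 10, in cont
ValueError: max() iterable argument is empty
```

```bash
python3 -m jog '0 0 4.2 0 0 0 0.07;0 0 4.3 0 0 0 0.07;0 0 0 0.003 -0.038 0.01 0.07;0 0 0 0.003 -0.038 0.01 0.07;0 0 0 0.003 -0.038 0.01 0.07;0 0 0 0.003 -0.038 0.02 0.07;0 0 0 0.003 -0.038 0.02 0.07;0 0 0 0.003 -0.038 0.02 0.07;0 0 0 0.003 -0.038 0.02 0.07;0 0 0 0.0015 -0.039 0.02 0.07;0 0 0 0 0 0 0.07;0 0 0 0 0 0 0.07' ; python3 -c "
from h import *
st()"
```

```text
time_s: 10.15
ee_pos: [0.5279, -0.3028, 0.2023]
eef_rot: [-0.114, -3.138, 0.003]
contact_force: [0.2, 0.7, -0.3]
width: 0.0702
t 10.15 p [ 0.5279 -0.3028  0.2023] R [[-0.997, 0.072, -0.001], [0.072, 0.997, -0.002], [0.001, -0.002, -1.0]] F [ 0.2  0.7 -0.3] w 0.0702
q [ 0.372  0.576  0.163  1.645 -0.108  0.93   2.072]
```

```bash
python3 -m jog '0 0 0 -0.0045 0.0085 0 0.07;0 0 0 0 0 0.03 0.07;0 0 0 0 0 0.03 0.07;0 0 0 0 0 0 0.07;0 0 0 0 0 0 0.07' ; python3 -c "
from h import *
st();[__import__('time').sleep(0.1)]
for n,b in (('top',(320,430,180,290)),('side',(260,350,120,220))):
  p,d=grab(n,n+'8')
  c=p[b[2]:b[3],b[0]:b[1]]; cv2.imwrite(f'pics/{n}8c.png',cv2.resize(c,None,fx=5,fy=5,interpolation=cv2.INTER_CUBIC)[:,:,::-1])
st()"
```

```text
time_s: 10.65
ee_pos: [0.5352, -0.2896, 0.1439]
eef_rot: [0.102, 3.139, 0.0]
contact_force: [-0.0, -0.2, 0.6]
width: 0.0702
t 10.65 p [ 0.5352 -0.2896  0.1439] R [[-0.998, 0.065, 0.001], [0.065, 0.998, 0.0], [-0.001, 0.0, -1.0]] F [-0.  -0.2  0.6] w 0.0702
q [ 0.359  0.643  0.146  1.704 -0.122  0.802  2.068]
t 10.75 p [ 0.5357 -0.2907  0.145 ] R [[-0.998, 0.066, 0.003], [0.066, 0.998, -0.001], [-0.003, -0.001, -1.0]] F [-0.1  0.8  1.2] w 0.0702
q [ 0.36   0.642  0.147  1.704 -0.122  0.802  2.068]
```

View pics/side8c.png

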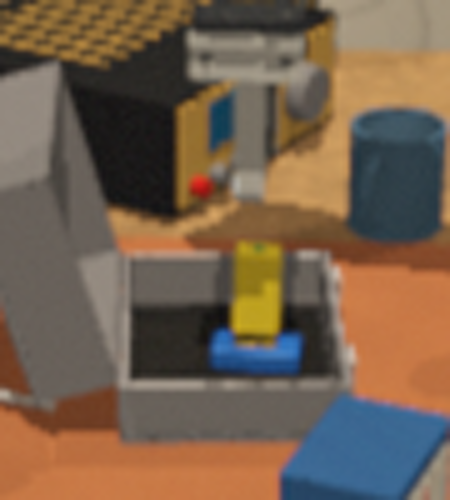

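The finger at (248,150) lines up with the yellow handle at (256,290). I descend over it.

```bash
python3 -m jog '0 0 0 0.002 -0.003 0.025 0.07;0 0 0 0 0 0.03 0.07;0 0 0 0 0 0.03 0.07;0 0 0 0 0 0.015 0.07;0 0 0 0 0 0 0.07;0 0 0 0 0 0 0.07;0 0 0 0 0 0 0.05' 25; python3 -c "
from h import *
st()"
```

```text
time_s: 11.45
ee_pos: [0.5332, -0.2943, 0.0449]
eef_rot: [0.105, 3.137, -0.002]
contact_force: [-0.2, 0.2, 0.4]
width: 0.0652
t 11.45 p [ 0.5332 -0.2943  0.0449] R [[-0.998, 0.067, 0.003], [0.067, 0.998, -0.002], [-0.003, -0.001, -1.0]] F [-0.2  0.2  0.4] w 0.0652
q [ 0.386  0.779  0.117  1.768 -0.146  0.6    2.094]
```

```bash
python3 -m jog '0 0 0 0 0 0 0.01;0 0 0 0 0 0 0.01;0 0 0 0 0 0 0.01;0 0 0 0 0 0 0.01;0 0 0 0 0 0 0.01;0 0 0 0 0 0 0.01;0 0 0 0 0 0 0.01' 30; python3 -c "
from h import *
st()"
```

```text
time_s: 12.15
ee_pos: [0.532, -0.2938, 0.0432]
eef_rot: [0.105, 3.14, -0.001]
contact_force: [-0.4, -0.0, 0.6]
width: 0.0217
t 12.15 p [ 0.532  -0.2938  0.0432] R [[-0.998, 0.067, 0.0], [0.067, 0.998, -0.0], [-0.0, -0.0, -1.0]] F [-0.4 -0.   0.6] w 0.0217
q [ 0.386  0.781  0.117  1.769 -0.146  0.599  2.094]
```

The handle is gripped at 21.7 mm. I lift.

```bash
python3 -m jog '0 0 0 0 0 -0.01 0.01;0 0 0 0 0 -0.02 0.01;0 0 0 0 0 -0.03 0.01;0 0 0 0 0 -0.03 0.01;0 0 0 0 0 -0.03 0.01;0 0 0 0 0 -0.03 0.01;0 0 0 0 0 -0.03 0.01;0 0 0 0 0 -0.02 0.01;0 0 0 0 0 0 0.01' 40; python3 -c "
from h import *
st();grab('side','s9')"
```

```text
time_s: 13.05
ee_pos: [0.5334, -0.2943, 0.2465]
eef_rot: [0.105, 3.134, -0.004]
contact_force: [1.4, 0.0, -0.9]
width: 0.0218
t 13.05 p [ 0.5334 -0.2943  0.2465] R [[-0.998, 0.067, 0.006], [0.067, 0.998, -0.003], [-0.006, -0.002, -1.0]] F [ 1.4  0.  -0.9] w 0.0218
q [ 0.351  0.529  0.17   1.596 -0.101  1.02   2.055]
```

View pics/s9.png

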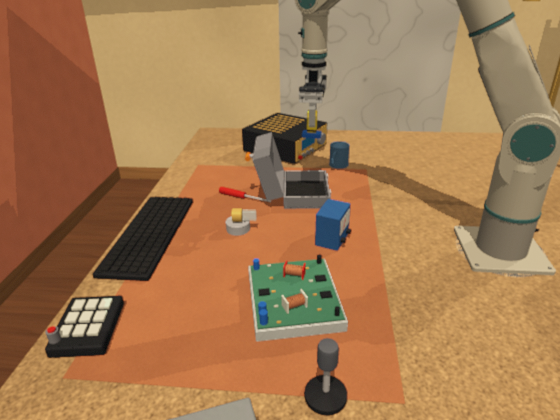

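```bash
python3 -m jog '0 0 5 0 0 0 0.01;0 0 0 0.004 0.02 0 0.01;0 0 0 0.004 0.035 0 0.01;0 0 0 0.005 0.045 0 0.01;0 0 0 0.005 0.045 0 0.01;0 0 0 0.005 0.045 0 0.01;0 0 0 0.005 0.045 0 0.01;0 0 0 0.005 0.045 0 0.01;0 0 0 0.005 0.045 0 0.01;0 0 0 0.005 0.045 0 0.01;0 0 0 0.005 0.045 0 0.01;0 0 0 0.005 0.035 0 0.01' && python3 -m jog '0 0 0 0 0.025 0 0.01;0 0 0 0 0.011 0 0.01;0 0 0 0 0 0 0.01;0 0 0 0 0 0 0.01;0 0 0 0 0 0 0.01'; python3 -c "
from h import *
st();
for n in ('side','top'): grab(n,n+'10')
st()"
```

```text
time_s: 14.3
ee_pos: [0.547, 0.1625, 0.2413]
eef_rot: [-0.238, -3.129, 0.0]
contact_force: [0.6, -0.3, -0.9]
width: 0.0218
time_s: 14.8
ee_pos: [0.5541, 0.1924, 0.2429]
eef_rot: [-0.246, -3.132, 0.002]
contact_force: [0.8, 0.2, -1.5]
width: 0.022
t 14.8 p [0.5541 0.1924 0.2429] R [[-0.988, 0.156, -0.001], [0.156, 0.988, -0.001], [0.0, -0.001, -1.0]] F [ 0.8  0.2 -1.5] w 0.022
q [-0.477  0.5    0.146  1.656 -0.082  0.992  1.11 ]
t 14.9 p [0.5543 0.193  0.2432] R [[-0.988, 0.156, -0.0], [0.156, 0.988, -0.001], [-0.0, -0.001, -1.0]] F [-0.2  0.4 -1.6] w 0.0219
q [-0.477  0.5    0.145  1.655 -0.082  0.992  1.11 ]
```

View pics/side10.png

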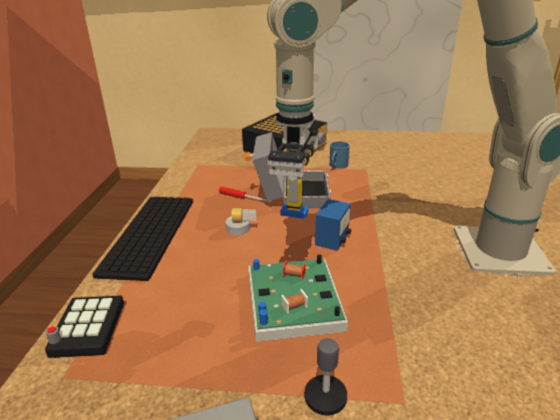

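View pics/top10.png

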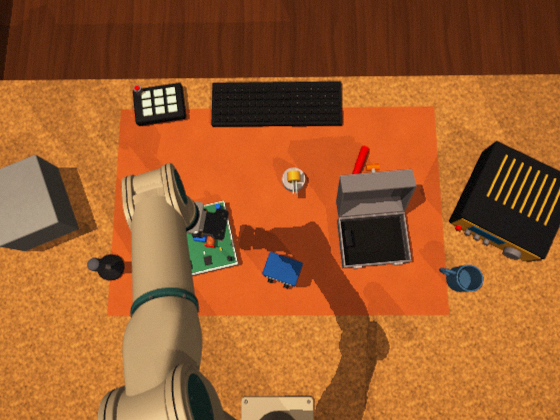

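The probe hangs upright over the chassis, with its blue head at (294,211) in the side view, above the red coil at (294,270). The top view is partly covered by the arm. I measure the head in the side view.

```bash
cat > m.py <<'E'
from h import *
def meas(tag,box):
    D=np.load(f'pics/{tag}.npz');p,d=D['p'],D['d'];W=pts('side',d);hsv=cv2.cvtColor(p,cv2.COLOR_RGB2HSV)
    u0,u1,v0,v1=box; K=8
    c=ctrl.calibration('side');T=np.linalg.inv(c['camera_from_world'])
    h,s,v=[hsv[v0:v1,u0:u1,i] for i in range(3)]; w=W[v0:v1,u0:u1]
    B=(h>100)&(h<130)&(s>120)&(v>40); Y=(h>20)&(h<35)&(s>120)
    for nm,M in(('blue',B),('yellow',Y)):
        q=w[M];q=q[~np.isnan(q[:,0])]
        q=q[np.abs(q[:,1]-np.median(q[:,1]))<.06]
        vv,uu=np.where(M)
        print(nm,len(q),'mean',np.round(q.mean(0),4),'lo',np.round(np.percentile(q,2,axis=0),4),'hi',np.round(np.percentile(q,98,axis=0),4),'px',uu.min()+u0,uu.max()+u0,vv.min()+v0,vv.max()+v0)
    rgb=cv2.resize(p[v0:v1,u0:u1],None,fx=K,fy=K,interpolation=cv2.INTER_CUBIC);cv2.imwrite(f'pics/{tag}z.png',rgb[:,:,::-1])
E
python3 - <<'E'
from m import *
meas('side10',(270,318,160,222))
# coil from the initial side view
D=np.load('pics/side0.npz');W=pts('side',D['d'])[258:282,278:310];m=(W[:,:,2]>.050)
q=W[m];r=cv2.minAreaRect((q[:,:2]*1000).astype(np.float32));print(len(q),r,q.min(0),q.max(0),np.percentile(q[:,2],[50,90,98]))
E
```

```text
blue 211 mean [0.5515 0.2042 0.2167] lo [0.5247 0.1836 0.2081] hi [0.5815 0.2137 0.2222] px 281 317 204 221
yellow 218 mean [0.5501 0.2007 0.253 ] lo [0.5379 0.1895 0.2232] hi [0.5685 0.2067 0.2904] px 286 302 178 209
178 ((553.00732421875, 197.11410522460938), (31.588781356811523, 50.461883544921875), 79.7998275756836) [0.5268385  0.17758817 0.05009029] [0.57968947 0.2158709  0.06625927] [0.05817554 0.06222607 0.06392679]
```

View pics/side10z.png

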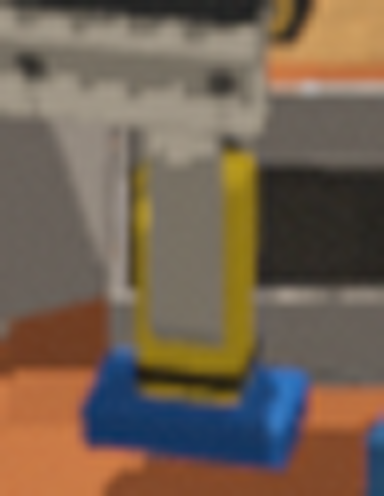

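```bash
cat >> h.py <<'E'
def ray(n,u,v,z):
    c=ctrl.calibration(n);T=np.linalg.inv(c['camera_from_world'])
    r=T[:3,:3]@np.array([(u-c['cx'])/c['fx'],(v-c['cy'])/c['fy'],1]); return T[:3,3]+r*(z-T[2,3])/r[2]
E
python3 - <<'E'
from h import *
f=lambda a,b,K,u0,v0:((a+.5)/K-.5+u0,(b+.5)/K-.5+v0)
C=[ray('side',*f(a,b,6,240,255),.064)[:2] for a,b in((262,75),(285,38),(380,90),(392,50))]
print('coil side',np.round(C,4),np.mean(C,0))
C=[ray('top',*f(a,b,6,145,195),.064)[:2] for a,b in((373,207),(434,215),(357,303),(418,313))]
print('coil top',np.round(C,4),np.mean(C,0)); C=np.array(C); print(np.degrees(np.arctan2(*((C[0]+C[1]-C[2]-C[3])[::-1]))))
Q=[ray('side',*f(a,b,8,270,160),z)[:2] for a,b,z in((85,443,.206),(280,468,.206),(308,372,.222),(115,350,.222))]
print('probe',np.round(Q,4),np.mean(Q,0), np.degrees(np.arctan2(*((Q[0]-Q[1])[::-1]))))
E
```

```text
coil side [[0.5784 0.2088]
 [0.5713 0.1837]
 [0.5308 0.2149]
 [0.5274 0.1884]] [0.55195529 0.1989451 ]
coil top [[0.5816 0.2056]
 [0.5774 0.1754]
 [0.5341 0.2122]
 [0.529  0.1822]] [0.55550395 0.19385115]
-7.911379262286721
probe [[0.584  0.203 ]
 [0.5285 0.2127]
 [0.5221 0.1863]
 [0.5776 0.1775]] [0.5530509  0.19485445] -9.88205359681664
```

```bash
python3 -m jog '0 0 0 0 0.002 0.02 0.01;0 0 0 0 0 0.03 0.01;0 0 0 0 0 0.03 0.01;0 0 0 0 0 0.02 0.01;0 0 0 0 0 0.01 0.01;0 0 0 0 0 0 0.01;0 0 0 0 0 0 0.01;0 0 0 0 0 0 0.01'; python3 -c "
from m import *
st();grab('side','side11');meas('side11',(260,330,200,285));st()"
```

```text
time_s: 15.7
ee_pos: [0.5554, 0.197, 0.1344]
eef_rot: [0.242, 3.13, 0.002]
contact_force: [0.1, 0.2, -0.5]
width: 0.0218
t 15.7 p [0.5554 0.197  0.1344] R [[-0.988, 0.154, 0.002], [0.154, 0.988, 0.001], [-0.002, 0.001, -1.0]] F [ 0.1  0.2 -0.5] w 0.0218
q [-0.466  0.629  0.122  1.769 -0.105  0.748  1.126]
blue 523 mean [0.4858 0.0205 0.0636] lo [ 0.4687 -0.0227  0.0066] hi [0.5047 0.0333 0.1056] px 281 329 200 258
yellow 174 mean [0.5519 0.2062 0.1383] lo [0.5391 0.1962 0.0353] hi [0.5889 0.2135 0.18  ] px 270 308 225 278
t 15.75 p [0.5554 0.1971 0.1344] R [[-0.988, 0.154, 0.002], [0.154, 0.988, 0.001], [-0.002, 0.001, -1.0]] F [-0.9 -0.7 -0.2] w 0.0221
q [-0.466  0.629  0.122  1.769 -0.105  0.748  1.126]
```

View pics/side11z.png

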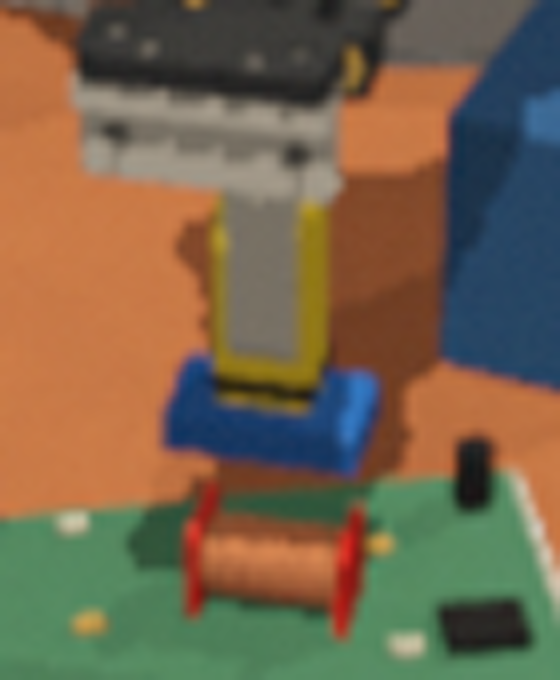

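The blue head is at (272,415) in the crop, directly above the red-ended coil at (275,560) and parallel to it, with visible clearance.

```bash
python3 - <<'E'
from h import *
f=lambda a,b:((a+.5)/8-.5+260,(b+.5)/8-.5+200)
C=[ray('side',*f(a,b),.064)[:2] for a,b in((188,522),(213,484),(348,545),(362,507))]
print('coil',np.round(C,4),np.mean(C,0))
Q=[ray('side',*f(a,b),z)[:2] for a,b,z in((165,443,.097),(352,473,.097),(380,372,.113),(190,355,.113))]
print('probe',np.round(Q,4),np.mean(Q,0))
D=np.load('pics/side11.npz');p,d=D['p'],D['d'];W=pts('side',d);h=cv2.cvtColor(p,cv2.COLOR_RGB2HSV)
m=(h[...,0]>100)&(h[...,0]<130)&(h[...,1]>120)&(h[...,2]>40);m[:,:278]=0;m[:,309:]=0;m[:242]=0;m[262:]=0
q=W[m];q=q[abs(q[:,1]-.2)<.05];print(len(q),np.round(np.percentile(q,[1,3,50,97,99],axis=0),4))
E
```

```text
coil [[0.5796 0.2   ]
 [0.5738 0.1804]
 [0.5309 0.2075]
 [0.5276 0.1885]] [0.55296888 0.19410483]
probe [[0.5855 0.2055]
 [0.5295 0.2161]
 [0.5229 0.1871]
 [0.58   0.1825]] [0.55448412 0.19782107]
200 [[0.5247 0.1893 0.0987]
 [0.5264 0.1896 0.0996]
 [0.5497 0.2115 0.1101]
 [0.581  0.2184 0.1139]
 [0.5829 0.2196 0.1144]]
```

```bash
python3 -m jog '0 0 0 0 -0.002 0.008 0.01;0 0 0 0 0 0.007 0.01;0 0 0 0 0 0.005 0.01;0 0 0 0 0 0.003 0.01;0 0 0 0 0 0 0.01;0 0 0 0 0 0 0.01;0 0 0 0 0 0 0.01;0 0 0 0 0 0 0.01'; python3 -c "
from m import *
st();grab('side','side12');meas('side12',(260,330,200,285));grab('top','top12');st()"
```

```text
time_s: 16.55
ee_pos: [0.5543, 0.195, 0.1103]
eef_rot: [0.242, 3.132, 0.0]
contact_force: [-0.2, -0.4, -1.1]
width: 0.022
t 16.55 p [0.5543 0.195  0.1103] R [[-0.988, 0.153, 0.0], [0.153, 0.988, 0.0], [-0.0, 0.0, -1.0]] F [-0.2 -0.4 -1.1] w 0.022
q [-0.459  0.66   0.116  1.79  -0.11   0.697  1.134]
blue 522 mean [0.4857 0.0204 0.0634] lo [ 0.4686 -0.0239  0.0066] hi [0.5045 0.0328 0.1054] px 282 329 200 265
yellow 145 mean [0.5517 0.2042 0.111 ] lo [0.525  0.1709 0.0348] hi [0.6061 0.2124 0.1553] px 270 308 234 278
t 16.65 p [0.5542 0.1949 0.1103] R [[-0.988, 0.153, 0.0], [0.153, 0.988, 0.0], [-0.0, 0.0, -1.0]] F [-0.4 -0.3 -1.6] w 0.0215
q [-0.459  0.66   0.116  1.79  -0.11   0.697  1.134]
```

View pics/side12z.png

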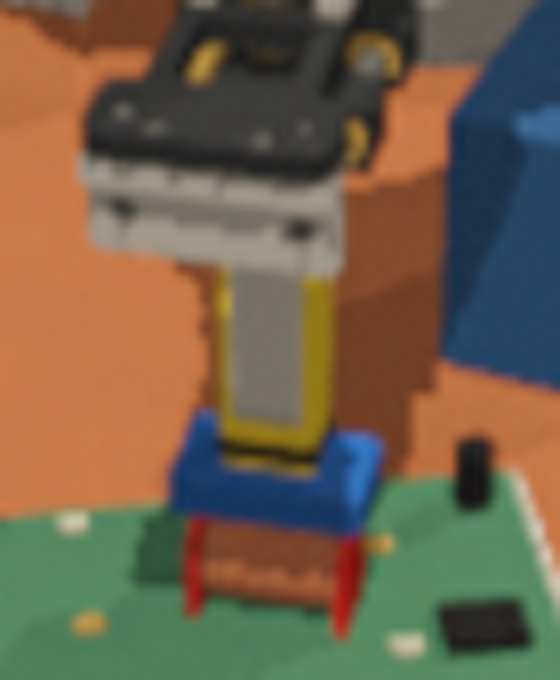

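View pics/top12.png

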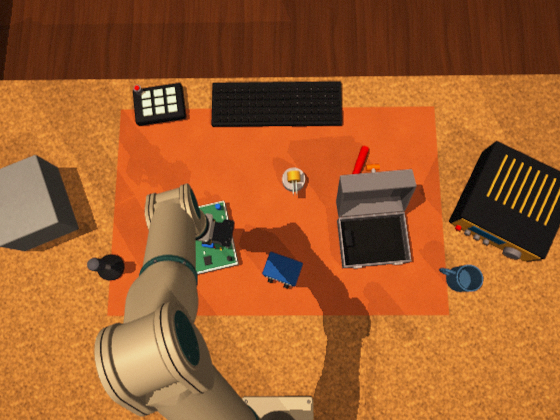

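```bash
python3 - <<'E'
from h import *
f=lambda a,b:((a+.5)/8-.5+260,(b+.5)/8-.5+200)
Q=[ray('side',*f(a,b),z)[:2] for a,b,z in((172,505,.073),(362,530,.073),(383,437,.089),(200,412,.089))]
print('probe',np.round(Q,4),np.mean(Q,0))
D=np.load('pics/side12.npz');p,d=D['p'],D['d'];W=pts('side',d);h=cv2.cvtColor(p,cv2.COLOR_RGB2HSV)
m=(h[...,0]>100)&(h[...,0]<130)&(h[...,1]>120)&(h[...,2]>40);m[:,:278]=0;m[:,309:]=0;m[:249]=0;m[270:]=0
q=W[m];q=q[abs(q[:,1]-.2)<.05];print(len(q),np.round(np.percentile(q,[1,3,50,97,99],axis=0),4))
r=cv2.minAreaRect((q[:,:2]*1000).astype(np.float32));print(r)
# movables vs start in top view
a=np.load('pics/top0.npz')['p'].astype(int);b=np.load('pics/top12.npz')['p'].astype(int)
for n,(u0,u1,v0,v1) in dict(meter=(262,304,250,290),key=(280,308,165,198),mug=(438,486,262,295),mic=(85,126,250,282),driver=(350,371,145,168)).items(): print(n,np.abs(a-b)[v0:v1,u0:u1].mean().round(1))
A=pts('top',np.load('pics/top12.npz')['d'])[172:212,340:412].reshape(-1,3);print('lid',np.nanmax(A[:,2]),A[np.nanargmax(A[:,2])])
E
```

```text
probe [[0.584  0.2038]
 [0.5266 0.2117]
 [0.5217 0.1866]
 [0.5777 0.1779]] [0.55248001 0.19499497]
198 [[0.5243 0.1822 0.0739]
 [0.5249 0.1863 0.0752]
 [0.5498 0.2083 0.0859]
 [0.5797 0.2151 0.0901]
 [0.5814 0.2155 0.0907]]
((552.0400390625, 198.0790252685547), (34.06043243408203, 58.00312805175781), 86.9646224975586)
meter 21.6
key 11.9
mug 10.1
mic 13.4
driver 8.0
lid 0.19647857405369362 [ 0.66907307 -0.2973043   0.19647857]
```

Underside is about 10 mm above the coil, centred within a few mm, and aligned. The lid edge at (0.669, z 0.19) matches its stop. I hand in.

```bash
python3 -c "
from h import *
st(); print(ctrl.sign_off())"
```

```text
t 16.65 p [0.5542 0.1949 0.1103] R [[-0.988, 0.153, 0.0], [0.153, 0.988, 0.0], [-0.0, 0.0, -1.0]] F [-0.4 -0.3 -1.6] w 0.0215
q [-0.459  0.66   0.116  1.79  -0.11   0.697  1.134]
the job is handed in; nothing more can be done
None
```

I opened the lid by its pull and let it fall back onto its stop. I then took the probe by its handle, carried it over the meter, and handed in at 16.65 s holding it over the red-ended coil. No verdict was reported.

| Last check | Measured | Note |
|---|---|---|
| Underside above coil | about 9–11 mm | coil top taken as 64 mm above the table |
| Probe centre | (0.552–0.554, 0.195) | from the side view and the tool position |
| Coil centre, side camera | about (0.553, 0.194–0.199) | estimates within this camera differ by 5 mm in y |
| Coil centre, top camera | about (0.556, 0.194) | |
| Tool direction | -8.8° | coil axis read as -8° to -10° |
| Tool tilt | under 0.1° | the probe itself looked upright in the side view |
| Grip | 21.5–22 mm opening | handle is 22 mm wide; grip set to 40 N |
| Lid | top edge at x 0.669, z 0.196 | agrees with the 1.85 rad stop |

- **Centring:** the two cameras disagree by up to about 5 mm on the coil's position, so the centring is only known to a few mm. Every estimate is within the 10 mm allowed.
- **Head direction:** a depth fit on the partly hidden head gave -3°. Its corners in the side view gave about -9°, and I trusted those.
- **Other objects:** the key, mug, mic and screwdriver look unmoved in the top view. My simple picture difference for them, and above all for the meter (21.6), was blurred by the arm's shadow and proves nothing by itself. I did not measure the battery again after taking the probe out; it was about 8 cm from the probe, and in the last top view the dark patch in the case is in the same place.

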